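# Rake a row of specimen jars into the scanner bay

### The job

Draw the jar pusher out from under the riser shelf by its exposed end, set it down upright on the bench clear of the shelf and let go; then take it again by its blue handle. With its face bar push the four orange-lidded jars abreast, as one closed row, gently into the blue bay until they all stand against its back stop. Finally draw the pusher back out of the bay and leave it standing on the bench; do not lift or tip the jars or touch them with the gripper, and leave the bottle, the dish and the tub where they are.

Things in the scene. Friction and masses are not known exactly. Their poses are not given: they have to be found in the camera images.
- pusher: loose jar pusher, about 0.35 kg; origin at bench level under the middle of its yellow face bar (8 mm thick in x, 176 mm long in y, 45 mm high). Pushes to its +x, front face at x = +4 mm. A flat web 8 mm high, 50 mm wide, runs back to a blue handle block at x = -47 mm. Starts under the riser shelf, handle under the deck, its +y end sticking out about 80 mm
- lip (a point): on the pusher: tip of the +y lip at bench level. At both ends of the bar a lip 45 mm high, 6 mm thick reaches forward to x = +27 mm and splays outward 20 degrees: inner faces 86 mm from the middle at the bar, 95 mm at the tips (202 mm overall), to gather four jars abreast
- handle (a point): on the pusher: centre of the blue handle block, 55 mm above the underside; block 16 mm thick in x, 44 mm wide in y, top 75 mm above the underside, 35 mm clear between it and the bar; axes as the pusher
- exposed_end (a point): on the pusher: point in the face bar 72 mm from the middle towards +y, 35 mm above the underside, the end that sticks out of the shelf at the start; axes as the pusher
- riser: fixed grey riser shelf, origin on the bench under its middle; deck 180 mm (x) by 150 mm (y), top at 102 mm, underside at 92 mm; 8 mm blue side panels at x = -86 and +86 mm, open along y; the pusher comes out towards its +y, where the deck ends at y = +75 mm
- bay: fixed blue three-sided bay on the bench. Origin at bench level at the middle of the back stop's front face; +x points into the stop, the mouth is at x = -75 mm. Stop 35 mm high, side walls 50 mm high and 12 mm thick, 224 mm apart inside (y = -112 to +112 mm), no raised floor. A jar against the stop has its centre at x = -22 mm
- jar1: specimen jar with orange lid, loose, about 0.12 kg, 44 mm diameter, 72 mm tall, origin at the centre of its underside, z up; number 1 of 4 counted along the bay's +y; the row starts about 12 cm outside its place in the bay, roughly but not exactly square to it, with gaps of 0 to 4 mm
- jar2: specimen jar with orange lid, loose, about 0.12 kg, 44 mm diameter, 72 mm tall, origin at the centre of its underside, z up; number 2 of 4 counted along the bay's +y; the row starts about 12 cm outside its place in the bay, roughly but not exactly square to it, with gaps of 0 to 4 mm
- jar3: specimen jar with orange lid, loose, about 0.12 kg, 44 mm diameter, 72 mm tall, origin at the centre of its underside, z up; number 3 of 4 counted along the bay's +y; the row starts about 12 cm outside its place in the bay, roughly but not exactly square to it, with gaps of 0 to 4 mm
- jar4: specimen jar with orange lid, loose, about 0.12 kg, 44 mm diameter, 72 mm tall, origin at the centre of its underside, z up; number 4 of 4 counted along the bay's +y; the row starts about 12 cm outside its place in the bay, roughly but not exactly square to it, with gaps of 0 to 4 mm
- bottle: bystander: white bottle 60 mm diameter, 150 mm tall, origin under its centre
- dish: bystander: white bowl 76 mm diameter, 30 mm high, on top of the riser shelf, origin under its centre
- tub: bystander: white tub 180 x 130 x 60 mm with orange-lidded jars in it (tops at 78 mm), origin under its centre
Not all that is in view belongs to the job. What is shaped like the jar2 but black is not meant. There is more than one size of the pusher; the one meant has the size given above.

How it is judged:
By the outcome, as a careful person would: the job done as asked, in the order asked, and still so for the second after the job is handed in, with the robot touching nothing.
It also fails if it takes over 61 s, if anything falls off the work surface, if the arm or the gripper's body presses on something with over 40 N, if the wrist force passes 120 N, or if a joint passes its speed limit or range.

### The arm

A 6-joint arm with a two-finger parallel gripper is mounted at the origin on the work surface. World frame = base frame: x ahead of the robot, y to its left, z up, the work surface at z = 0. Lengths are in mm, angles in rad, forces in N, time in s.
With the tool pointing down it reaches from about 275 to 1000 mm from the base axis. Payload 8.4 kg.
Tool frame: the origin (TCP) lies at the very end of the fingers, on their centre line; the grasp point (between the pads) lies 19 mm behind it; z points along the fingers, y is the direction in which the jaws open and shut (so a half turn about z gives the same grasp; the last joint's range is limited). The gripper opens to 85 mm and grips with 20 to 120 N. Pads are 22 mm wide; open, the fingers measure 114 mm over their backs; the gripper's body (76 mm by 85 mm) begins 54 mm behind the grasp point. The pads swing forward as they close: fully open they stand 13 mm farther back than shut.
Start: joints at [1.17, 0.353, 1.633, -0, 1.155, -0.002], TCP at [242.694, 575.958, 231.281] pointing down, gripper open.
Joint ranges: [-2.63, 2.63], [-0.92, 2.1], [0.06, 2.66], [-1.3, 4.44], [0, 2.69], [-3.02, 3.02]. Speed limits (rad/s): [2.22, 2.22, 2.79, 3.14, 3.14, 3.14].

### API

Orientations are given as [roll, pitch, yaw] about the fixed x, y, z axes, in that order (R = Rz(yaw) Ry(pitch) Rx(roll)).
In Python, from rig import sense, grab_frame, get_calibration, sign_off, boxes_of, trace gives the robot as it stands.
- The arm moves only by the tool servo_tool, never from a script. Its argument "rows" is a list of rows, each a list of 3 entries, a list of its own where there are three numbers: the finger opening in mm, from 0 to 85.4, then the shift along the tool's x, y, z in mm, then the turn, a rotation vector about the tool's x, y, z in degrees. A call has 1 to 8 rows; each row shifts and turns the commanded pose from where the row before left it, along the tool's axes as they then stand; what a row does not reach is not made up. A row lasts 1/8 s, in which the tool goes at most 62.5 mm and 10.7 degrees, less where a joint would pass 70% of its speed; a pose out of reach is approached as far as the arm can. A call is refused whole if a number of a shift passes 62.5 or a number of a turn 10.7, either way. A call with a gripper value outside its range is refused whole. The fingers move at their own pace and stop on an object; "force" is the grip in N (left out, the last holds). Time passes only in rows, so rows that do not move let the fingers close. It gives the time, the measured TCP pose, the force and the opening at its end, in the units of the state.
- sense(): the state, without advancing time (a new reading comes with each control period).
- grab_frame(name): name is "scene" or "top" or "wrist"; returns the picture (384x512x3 uint8, blue, green, red); there is no depth.
- get_calibration(name): a dict with "intrinsics" (3x3 intrinsics, pixels), "world_to_cam" (4x4, takes a point from world to camera coordinates). Camera axes: x right, y down, z forward; pixel columns grow to the right and rows downward; lengths in mm; the calibration is good to about 2 mm. A picture is of the moment at which its call begins: read the wrist's pose just before it. get_calibration takes no time and is no camera call; for the wrist camera it gives the pose at the moment of the call.
- sign_off(): hands the job in, once; it reports no verdict.
Trained networks look in the newest picture that a camera, given by its name, has taken for a name from the list of things; names that differ only in an ending like _2 or _b are one class to them, and where a whole thing is asked for, a point or a joint stands for the part that bears it (a point fixed in the world has none). Each returns a list of dicts, best first, with "conf" (0 to 1); they miss things now and then, are a little off and sometimes report something else, mostly with a low value. They report only what shows in the picture. A call takes as long as a camera call. They do not tell look-alikes from the thing itself.
- boxes_of(camera, thing): "centre" ([x, y, z] in mm, in the coordinates of the camera as it stood for that picture, good to about 4 mm: the middle of the surface that is visible of it).
- trace(camera, thing): "mask" (384x512 bool, what is visible of it).
The state is a dict: "clock": time; "qpos": joint angles; "qvel": joint speeds; "joint_efforts": joint torques, N m; "eef_pos": TCP position; "tcp_rot": TCP orientation; "contact_force": force on the tool from outside, world axes, zero at the start; "wrist_torque": the same for the moment, N m; "opening": opening from 0.0 (shut) to 1.0 (fully open).
Only numpy, scipy, OpenCV 4.12 (cv2) and the standard library are available. Lean on these libraries where they do the work, as an engineer would, in place of code of your own. Each camera call takes 0.05 s, during which the arm holds its last target. There are 200 camera calls.

## Working session

There is one attempt and no reset: what is moved stays moved. The work goes in short steps, Python scripts to look and compute and a tool call to move; the robot and the scene stay as the last step left them, time stands still between calls to the robot, and variables do not carry over. Pictures are saved under pics/ and viewed, about 8 in all and at most 12, crops included, and the job is handed in when it is done.

Besides the shell and the picture viewer there is one more tool, called after "Call:" as a command line: name --argument value ..., lists and objects as JSON in quotes. servo_tool: Moves the arm, as the interface text tells. Its arguments: {"type":"object","properties":{"rows":{"type":"array","items":{"type":"array"}},"force":{"type":"number"}},"required":["rows"]}

```bash
ls; mkdir -p pics; python3 - <<'E'
from rig import *
import cv2,numpy as np
print(sense())
for c in ["scene","top"]:
    im=grab_frame(c); cv2.imwrite(f"pics/{c}0.png",im)
    k=get_calibration(c); M=np.array(k["world_to_cam"]); print(c,np.array(k["intrinsics"]).round(1).tolist(),M.round(3).tolist())
    for t in ["pusher","riser","bay","jar1","bottle","dish","tub","handle"]:
        for b in boxes_of(c,t):
            p=np.linalg.inv(M)@np.r_[b["centre"],1]; q=np.array(k["intrinsics"])@b["centre"]
            print(c,t,round(b["conf"],2),p[:3].round(0),(q[:2]/q[2]).round(0))
a=cv2.imread("pics/top0.png");cv2.imwrite("pics/v1.png",cv2.resize(a,(800,600),interpolation=cv2.INTER_CUBIC))
a=cv2.imread("pics/scene0.png");cv2.imwrite("pics/v2.png",cv2.resize(a,(800,600),interpolation=cv2.INTER_CUBIC))
E
```

```text
pics
{'clock': 0.0, 'qpos': array([ 1.16960766e+00,  3.53658304e-01,  1.63414662e+00,  1.38196876e-05,
        1.15522497e+00, -2.40675615e-03]), 'qvel': array([ 0.00169164,  0.00113052, -0.00030844, -0.00112247, -0.00079553,
        0.00074867]), 'joint_efforts': array([-4.00579120e-05, -6.05241466e+01, -3.42060363e+01,  8.15049276e-06,
        9.39961028e-03,  3.76775245e-05]), 'eef_pos': array([242.49251696, 575.50551206, 230.55001216]), 'tcp_rot': array([-3.14015546e+00, -1.60944325e-05,  2.74280514e+00]), 'contact_force': array([-0.29128605,  0.61121763, -1.20181386]), 'wrist_torque': array([ 0.00409324, -0.00594204,  0.06917114]), 'opening': 1.0008692714708602}
scene [[375.4, 0.0, 256.2], [0.0, 375.4, 193.8], [0.0, 0.0, 1.0]] [[-0.75, 0.661, 0.01, 322.323], [0.392, 0.457, -0.798, -148.384], [-0.532, -0.595, -0.602, 1358.289], [0.0, 0.0, 0.0, 1.0]]
scene pusher 0.98 [ 509. -280.   31.] [182. 163.]
scene pusher 0.66 [ 236. -366.   45.] [231. 126.]
scene riser 0.8 [ 550. -324.  104.] [161. 143.]
scene bay 0.73 [607. 479.  57.] [353. 332.]
scene bay 0.62 [684. 139.  23.] [215. 263.
[... 727 characters left out ...]
504], [0.0, 0.0, 0.0, 1.0]]
top pusher 0.8 [ 501. -274.   19.] [359. 191.]
top pusher 0.7 [ 227. -372.   46.] [395. 281.]
top riser 0.85 [ 495. -339.  102.] [390. 191.]
top riser 0.3 [ 499. -272.   16.] [358. 191.]
top bay 0.92 [672. 116.  20.] [235. 136.]
top jar1 0.76 [415. -47.  71.] [288. 218.]
top jar1 0.73 [511. 137.  75.] [226. 186.]
top jar1 0.66 [520.  44.  69.] [258. 183.]
top jar1 0.58 [514.  91.  72.] [242. 185.]
top jar1 0.55 [ 496. -338.  102.] [389. 191.]
top bottle 0.8 [ 687. -133.   97.] [318. 126.]
top dish 0.76 [ 512. -382.  117.] [406. 185.]
top dish 0.37 [589. 457.  62.] [122. 160.]
top tub 0.58 [589. 456.  60.] [123. 160.]
top handle 0.85 [ 230. -375.   49.] [396. 280.]
```

View pics/v1.png

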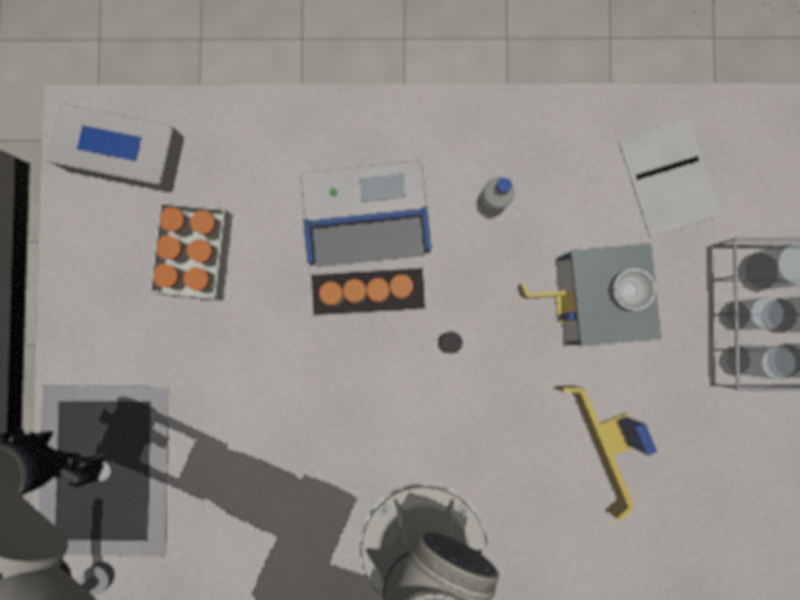

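View pics/v2.png

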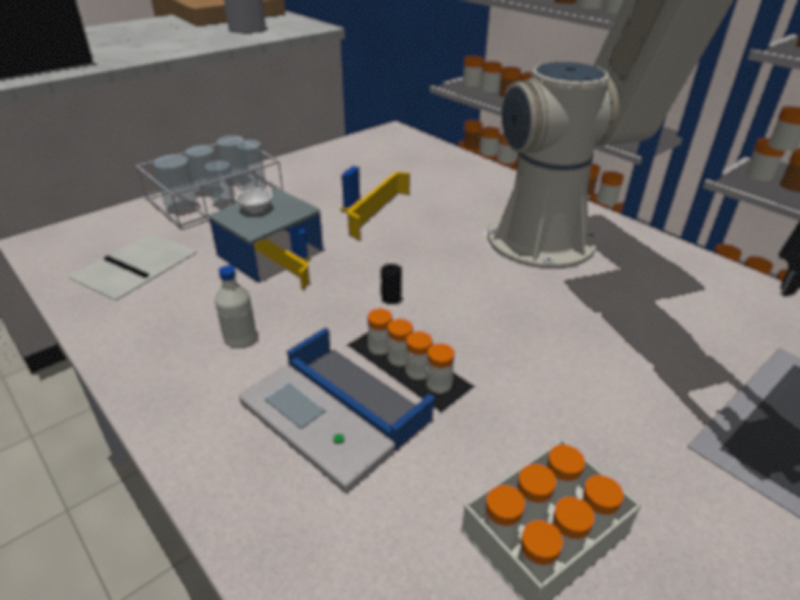

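The top view (800x600) shows two pushers. One is at (550,295), under the riser with its +y end and lip out. The other lies free at (610,445) and is larger. The meant one is the pusher under the riser. Four orange-lidded jars stand at (330–402,290), with a black look-alike at (450,342). The bay's mouth faces the jars, the bottle is at (497,195), and the tub is on the left. Next I measure and confirm this in a crop.

```bash
cat > h.py <<'E'
from rig import *
import cv2,numpy as np
from scipy.spatial.transform import Rotation as Ro
def cal(c):
    k=get_calibration(c); return np.array(k["intrinsics"]),np.array(k["world_to_cam"])
def back(K,M,uv,z):
    T=np.linalg.inv(M); d=T[:3,:3]@np.linalg.inv(K)@np.r_[uv,1]; o=T[:3,3]
    return (o+d*(z-o[2])/d[2])[:2]
def proj(K,M,p):
    q=K@(M@np.r_[p,1])[:3]; return q[:2]/q[2]
def rows(target,yaw,n,o,start=None):
    "n rows from the present pose to a downward pose with given yaw (deg)"
    s=sense(); p=np.array(s["eef_pos"]); R=Ro.from_euler("xyz",s["tcp_rot"])
    if start is not None: p=np.array(start[0],float); R=Ro.from_euler("xyz",[np.pi,0,np.radians(start[1])])
    Rt=Ro.from_euler("xyz",[np.pi,0,np.radians(yaw)]); rv=(R.inv()*Rt).as_rotvec()/n; d=(np.array(target)-p)/n
    out=[]
    for i in range(n):
        out.append([o,[round(float(x),1) for x in R.inv().apply(d)],[round(float(x),1) for x in np.degrees(rv)]]); R=R*Ro.from_rotvec(rv)
    print(str(out).replace(" ",""))
E
python3 - <<'E'
from h import *
im=grab_frame("top");K,M=cal("top")
hsv=cv2.cvtColor(im,cv2.COLOR_BGR2HSV)
org=cv2.inRange(hsv,(3,140,90),(18,255,255))
n,l,st,c=cv2.connectedComponentsWithStats(org)
for i in range(1,n):
    if st[i,4]>30: print("orange",c[i].round(1),st[i,4],back(K,M,c[i],72).round(1))
for t in ["bay","pusher","riser"]:
    for r in trace("top",t):
        m=r["mask"].astype(np.uint8); print(t,round(r["conf"],2),m.sum(),cv2.minAreaRect(np.argwhere(m)[:,::-1].astype(np.float32)))
blue=cv2.inRange(hsv,(100,120,40),(125,255,255))
n,l,st,c=cv2.connectedComponentsWithStats(blue)
for i in range(1,n):
    if st[i,4]>20: print("blue",c[i].round(1),st[i])
rows([505,30,330],90,8,85)
a=im[150:340,300:430];b=cv2.resize(a,None,fx=3,fy=3,interpolation=cv2.INTER_CUBIC)
a2=im[120:210,190:290];b2=cv2.resize(a2,None,fx=4,fy=4,interpolation=cv2.INTER_CUBIC)
H=np.zeros((570,790,3),np.uint8);H[:570,:390]=b;H[:360,390:790]=b2;cv2.imwrite("pics/v3.png",H)
E
```

```text
orange [109.7 140. ] 176 [648.7 492.9]
orange [129.5 142. ] 167 [642.9 432.3]
orange [107.6 158.1] 169 [593.4 498.1]
orange [127.4 160.3] 154 [587.  437.7]
orange [105.6 176.2] 168 [538.6 503.1]
orange [125.4 178.3] 157 [532.4 442.8]
orange [248.9 183.6] 314 [517.7  69.7]
orange [218.6 186.2] 315 [509.6 160.7]
bay 0.96 4809 ((233.0824737548828, 136.33767700195312), (61.65234375, 80.63782501220703), 83.23382568359375)
bay 0.55 2594 ((390.4337158203125, 189.15771484375), (63.56855010986328, 58.143699645996094), 84.89783477783203)
pusher 0.7 339 ((350.3846435546875, 193.923095703125), (37.21041488647461, 19.597488403320312), 7.125016689300537)
pusher 0.65 1537 ((393.9435729980469, 281.71343994140625), (95.15809631347656, 44.03412628173828), 67.32865905761719)
riser 0.59 2773 ((390.4816589355469, 187.83538818359375), (64.05028533935547, 59.52259826660156), 83.6598129272461)
blue [69.4 91.2] [ 50  82  39  20 508]
blue [322.2 118.2] [319 115   8   8  48]
blue [235.5 139. ] [199 135  70   9 115]
blue [272.2 147.4] [271 137   4  23  38]
blue [197.4 156.9] [196 146   4  21  38]
blue [412.8 280.6] [408 272  11  18  89]
[[85,[-56.7,-50.2,-12.3],[0.0,-0.0,8.4]],[85,[-63.4,-41.3,-12.3],[0.0,-0.0,8.4]],[85,[-68.8,-31.6,-12.3],[0.0,-0.0,8.4]],[85,[-72.7,-21.3,-12.3],[0.0,-0.0,8.4]],[85,[-75.0,-10.4,-12.3],[0.0,-0.0,8.4]],[85,[-75.7,0.6,-12.3],[0.0,-0.0,8.4]],[85,[-74.8,11.7,-12.3],[0.0,-0.0,8.4]],[85,[-72.3,22.5,-12.3],[0.0,-0.0,8.4]]]
```

View pics/v3.png

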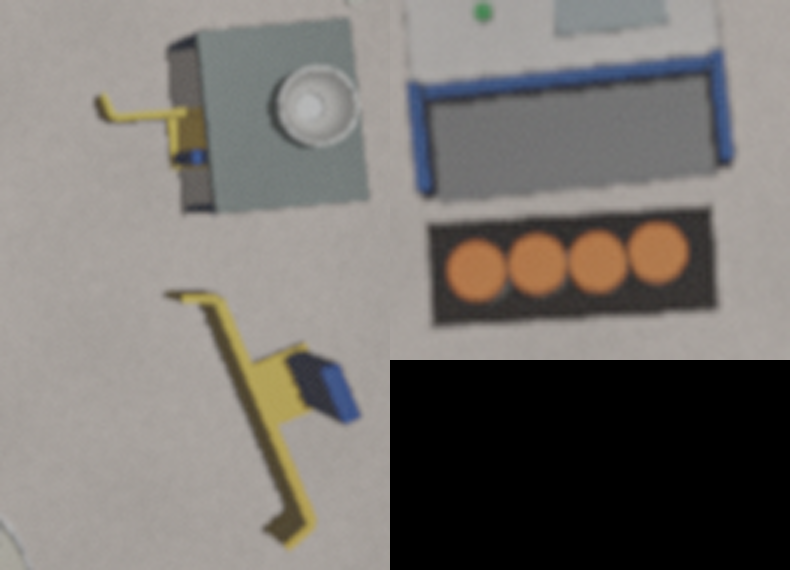

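The crop confirms it: the pusher at (110–200,100–165) is partly under the grey shelf with about 80 mm of bar out, so it is the one meant. The larger one at (260,410) lies free. The jar row at (475–660,265) is roughly parallel to the bay. I'll move out and look with the wrist camera on the way.

Call:
servo_tool --rows '[[85,[-41.2,-36.5,-9],[0,0,8.4]],[85,[-46.1,-30,-9],[0,0,8.4]],[85,[-50,-23,-9],[0,0,8.4]],[85,[-52.9,-15.5,-9],[0,0,8.4]],[85,[-54.5,-7.6,-9],[0,0,8.4]],[85,[-55.1,0.4,-9],[0,0,8.4]],[85,[-54.4,8.5,-9],[0,0,8.4]],[85,[-52.6,16.4,-9],[0,0,8.4]]]'

```text
clock: 2.1
eef_pos: [433.8, 177.2, 303.9]
tcp_rot: [3.141, -0.0, 1.565]
contact_force: [1.6, -0.2, 0.4]
opening: 0.997
```

```bash
cat >> h.py <<'E'
def pose():
    s=sense(); print("t",round(s["clock"],2),s["eef_pos"].round(1),np.degrees(s["tcp_rot"]).round(2),"F",s["contact_force"].round(1),"o",round(s["opening"]*85.4,1))
E
python3 - <<'E'
from h import *
pose()
im=grab_frame("wrist");K,M=cal("wrist");np.savez("w1.npz",im=im,K=K,M=M)
print(np.linalg.inv(M).round(2),K.round(1))
cv2.imwrite("pics/v4.png",im)
E
```

```text
t 2.1 [433.8 177.2 303.9] [ 1.7995e+02 -2.0000e-02  8.9690e+01] F [ 1.6 -0.2  0.4] o 85.1
[[ 1.0000e+00 -2.0000e-02 -0.0000e+00  4.3662e+02]
 [-2.0000e-02 -9.6000e-01 -2.8000e-01  2.4437e+02]
 [ 0.0000e+00  2.8000e-01 -9.6000e-01  4.4841e+02]
 [ 0.0000e+00  0.0000e+00  0.0000e+00  1.0000e+00]] [[295.3   0.  256.3]
 [  0.  295.3 186.9]
 [  0.    0.    1. ]]
```

View pics/v4.png

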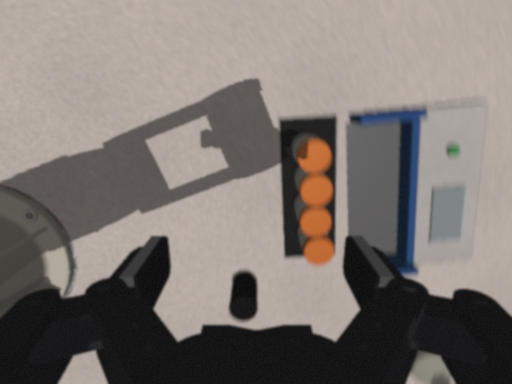

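The wrist view has +x to the right and +y up. Lids are at (317,155)–(319,250), the bay at (350–420,110–270), and the black look-alike at (243,295). I'll fit models of the bay and lids to this picture and the top one.

```bash
cat > fit.py <<'E'
from h import *
from scipy.optimize import minimize
S=4
def hull(img,K,M,P):
    q=np.array([proj(K,M,p) for p in P]); cv2.fillConvexPoly(img,cv2.convexHull(np.round((q+.5)*S*16).astype(np.int32)),1,shift=4)
def box(x0,x1,y0,y1,z1): return [(x,y,z) for x in (x0,x1) for y in (y0,y1) for z in (0,z1)]
def place(P,b):
    c,s=np.cos(b[2]),np.sin(b[2]); return [(b[0]+c*x-s*y,b[1]+s*x+c*y,z) for x,y,z in P]
BAY=[box(-75,12,112,124,50),box(-75,12,-124,-112,50),box(0,12,-124,124,35)]
def bayparts(b): return [place(P,b) for P in BAY]
def jarparts(v,zl=57,r=22):
    a=np.linspace(0,2*np.pi,24,endpoint=False)
    return [[(x+r*np.cos(t),y+r*np.sin(t),z) for t in a for z in (zl,72)] for x,y in np.reshape(v,(-1,2))]
def cost(v,parts,views):
    e=0
    for m,K,M,ok in views:
        img=np.zeros((m.shape[0]*S,m.shape[1]*S),np.uint8)
        for P in parts(v): hull(img,K,M,P)
        r=cv2.resize(img.astype(np.float32),(m.shape[1],m.shape[0]),interpolation=cv2.INTER_AREA)
        e+=(np.abs(r-m)*ok).sum()
    return e
def fit(v0,parts,views,step):
    v0=np.array(v0,float); n=len(v0); sx=np.vstack([v0]+[v0+np.eye(n)[i]*step[i] for i in range(n)])
    r=minimize(cost,v0,(parts,views),method="Nelder-Mead",options=dict(initial_simplex=sx,maxfev=120*n,xatol=.05,fatol=.05)); return r.x,r.fun
E
cat > f1.py <<'E'
from fit import *
w=np.load("w1.npz"); wim,wK,wM=w["im"],w["K"],w["M"]
tim=cv2.imread("pics/top0.png"); tK,tM=cal("top")
def blue(im): return cv2.inRange(cv2.cvtColor(im,cv2.COLOR_BGR2HSV),(100,110,30),(125,255,255))/255.
def org(im): return cv2.inRange(cv2.cvtColor(im,cv2.COLOR_BGR2HSV),(3,130,60),(18,255,255))/255.
def reg(s,x0,x1,y0,y1): o=np.zeros(s[:2]); o[y0:y1,x0:x1]=1; return o
vw=(wM is not None) and [wim,wK,wM]
okb_w=reg(wim.shape,335,435,90,230); okb_t=reg(tim.shape,190,285,125,175)
okj_w=reg(wim.shape,290,340,125,275); okj_t=reg(tim.shape,195,270,170,205)
B=dict(wrist=(blue(wim),wK,wM,okb_w),top=(blue(tim),tK,tM,okb_t))
J=dict(wrist=(org(wim),wK,wM,okj_w),top=(org(tim),tK,tM,okj_t))
for k in ("wrist","top","both"):
    vb=list(B.values()) if k=="both" else [B[k]]; vj=list(J.values()) if k=="both" else [J[k]]
    b,e=fit([650,125,.09],bayparts,vb,[8,8,.05]); print(k,"bay",b.round(3),round(e,1),vb[0][0].sum())
    j,e=fit([520,44,517,91,512,137,508,184],jarparts,vj,[4]*8); print(k,"jars",j.round(1),round(e,1))
    c,s=np.cos(b[2]),np.sin(b[2]); d=j.reshape(-1,2)-b[:2]; print("  in bay",(d@np.array([[c,-s],[s,c]])).round(1).tolist())
E
python3 f1.py; python3 -c "
from h import *
rows([510,-210,200],90,8,85)"
```

```text
wrist bay [6.59119e+02 1.01227e+02 7.10000e-02] 879.7 2891.0
wrist jars [522.6  39.5 517.9  80.8 517.  126.1 513.  172.1] 218.2
  in bay [[-140.5, -51.9], [-142.3, -10.4], [-140.0, 34.9], [-140.8, 81.0]]
top bay [6.54552e+02 1.20608e+02 1.20000e-01] 476.1 980.0
top jars [522.3  48.3 514.1  92.8 513.  138.9 507.6 184.4] 45.8
  in bay [[-140.0, -56.0], [-142.7, -10.7], [-138.4, 35.1], [-138.2, 80.9]]
both bay [6.58336e+02 1.08654e+02 8.60000e-02] 1595.0 2891.0
both jars [523.3  40.3 518.   81.5 516.9 126.5 512.7 172.1] 527.8
  in bay [[-140.4, -56.5], [-142.2, -14.9], [-139.3, 30.0], [-139.6, 75.8]]
[[85,[-47.6,9.8,13.3],[0.0,0.0,-0.1]],[85,[-47.7,9.8,13.3],[0.0,0.0,-0.1]],[85,[-47.7,9.7,13.2],[0.0,0.0,-0.1]],[85,[-47.7,9.6,13.2],[0.0,0.0,-0.1]],[85,[-47.7,9.5,13.2],[0.0,0.0,-0.1]],[85,[-47.7,9.4,13.2],[0.0,0.0,-0.1]],[85,[-47.8,9.4,13.2],[0.0,0.0,-0.1]],[85,[-47.8,9.3,13.1],[0.0,0.0,-0.1]]]
```

The wrist pose was read after the picture, while the arm was still settling. The arm is still now, so I'll retake with the pose read first.

```bash
python3 - <<'E'
from h import *
K,M=cal("wrist");pose();im=grab_frame("wrist");np.savez("w1.npz",im=im,K=K,M=M);pose()
E
sed -i 's/reg(wim.shape,335,435,90,230)/reg(wim.shape,335,435,90,250)/' f1.py
python3 f1.py
python3 - <<'E'
from fit import *
w=np.load("w1.npz");im=w["im"]
for x,y in [(405,180),(412,180),(417,180),(390,118),(375,118),(375,114),(420,114)]:
    print((x,y),cv2.cvtColor(im,cv2.COLOR_BGR2HSV)[y,x])
v=im.copy()
b=cv2.inRange(cv2.cvtColor(im,cv2.COLOR_BGR2HSV),(100,110,30),(125,255,255))
v[b>0]=(0,255,255)
H=np.hstack([im[90:290,270:450],v[90:290,270:450]])
cv2.imwrite("pics/v5.png",cv2.resize(H,None,fx=2.2,fy=2.2))
rows([510,-210,200],90,8,85)
E
```

```text
t 2.15 [436.4 172.5 305. ] [1.7979e+02 1.5000e-01 8.9180e+01] F [ 1.  -3.5  1.4] o 85.3
t 2.2 [435.4 175.  304.5] [1.7985e+02 4.0000e-02 8.9480e+01] F [-0.4  0.3  0.1] o 85.2
wrist bay [6.53836e+02 1.17017e+02 1.06000e-01] 807.3 3325.0
wrist jars [520.4  49.5 514.   92.2 512.4 137.5 507.5 183.4] 153.4
  in bay [[-139.9, -53.0], [-141.6, -9.9], [-138.4, 35.3], [-138.5, 81.5]]
top bay [6.54552e+02 1.20608e+02 1.20000e-01] 476.1 980.0
top jars [522.3  48.3 514.1  92.8 513.  138.9 507.6 184.4] 45.8
  in bay [[-140.0, -56.0], [-142.7, -10.7], [-138.4, 35.1], [-138.2, 80.9]]
both bay [6.53783e+02 1.16961e+02 1.06000e-01] 1283.1 3325.0
both jars [520.6  49.  514.1  92.2 512.5 137.6 507.4 183.3] 217.9
  in bay [[-139.6, -53.5], [-141.6, -9.9], [-138.3, 35.4], [-138.5, 81.4]]
(405, 180) [108 132  52]
(412, 180) [108 156 121]
(417, 180) [  9  15 169]
(390, 118) [  0   3 100]
(375, 118) [  0   3 102]
(375, 114) [113  33 101]
(420, 114) [ 11  16 171]
[[85,[-48.0,9.7,13.1],[0.0,0.0,-0.1]],[85,[-48.0,9.7,13.1],[0.0,0.0,-0.1]],[85,[-48.1,9.6,13.1],[0.0,0.0,-0.1]],[85,[-48.1,9.6,13.1],[0.0,0.0,-0.1]],[85,[-48.1,9.5,13.1],[0.0,0.0,-0.1]],[85,[-48.1,9.5,13.1],[0.0,0.0,-0.1]],[85,[-48.1,9.4,13.1],[0.0,0.0,-0.1]],[85,[-48.1,9.4,13.1],[0.0,0.0,-0.1]]]
```

View pics/v5.png

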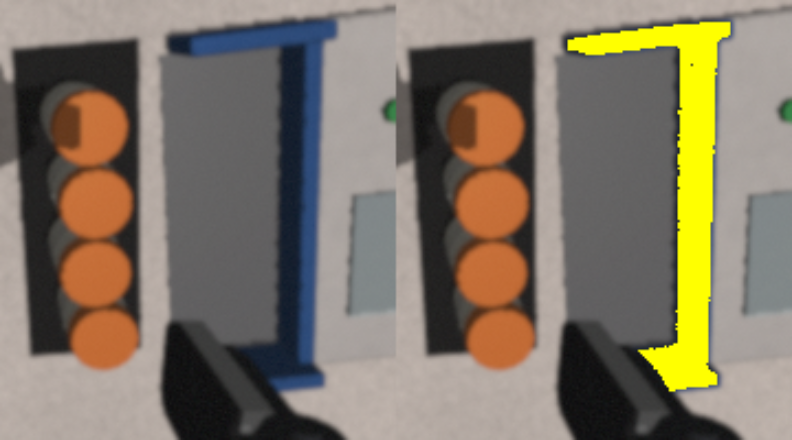

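The blue mask is clean, but the finger hides the near front corner and the model's stop thickness is a guess. I'll mask the finger and free the thickness, and move to the pusher meanwhile.

```bash
cat > f2.py <<'E'
from fit import *
w=np.load("w1.npz"); im,K,M=w["im"],w["K"],w["M"]
m=cv2.inRange(cv2.cvtColor(im,cv2.COLOR_BGR2HSV),(100,110,30),(125,255,255))/255.
ok=np.zeros(m.shape);ok[90:275,335:430]=1
cv2.fillPoly(ok,[np.array([[335,225],[368,225],[400,268],[400,276],[335,276]])],0)
for bx in ((421.9,100),(416.8,264.5),(347.3,107.3)): print(back(K,M,np.array(bx),50).round(1))
def parts(v):
    t=v[3]; L=v[4]
    return [place(P,v) for P in (box(-75,L,112,124,50),box(-75,L,-124,-112,50),box(0,t,-124,124,35))]
for s in ([655,117,.1,10,10],[650,120,.06,10,10],[655,125,.09,8,8]):
    b,e=fit(s,parts,[(m,K,M,ok)],[6,6,.04,3,3]); print(b.round(3),round(e,1),(m*ok).sum())
tim=cv2.imread("pics/top0.png"); tK,tM=cal("top")
tm=cv2.inRange(cv2.cvtColor(tim,cv2.COLOR_BGR2HSV),(100,70,30),(128,255,255))/255.;o=np.zeros(tm.shape);o[125:175,190:285]=1
b2,e=fit(b,parts,[(tm,tK,tM,o)],[4,4,.04,3,3]);print("top",b2.round(3),round(e,1),(tm*o).sum())
E
python3 f2.py
```

```text
[652.7 241. ]
[ 6.794e+02 -4.000e-01]
[556.5 233.4]
[6.59454e+02 1.17906e+02 1.07000e-01 5.70300e+00 4.64700e+00] 306.4 3169.0
[6.59421e+02 1.17943e+02 1.07000e-01 5.70600e+00 4.37800e+00] 307.5 3169.0
[6.59441e+02 1.17896e+02 1.04000e-01 5.91900e+00 4.99600e+00] 313.5 3169.0
top [6.60845e+02 1.20771e+02 1.07000e-01 3.45900e+00 3.01200e+00] 142.4 457.0
```

Call:
servo_tool --rows '[[85,[-48,9,8],[0,0,0]],[85,[-48,9,8],[0,0,0]],[85,[-48,9,8],[0,0,0]],[85,[-48,9,8],[0,0,0]],[85,[-48,9,8],[0,0,0]],[85,[-48,9,8],[0,0,0]],[85,[-25,4,8],[0,0,0]],[85,[0,0,0],[0,0,0]]]'

```text
clock: 3.2
eef_pos: [490.8, -135.0, 246.6]
tcp_rot: [-3.14, -0.0, 1.568]
contact_force: [0.2, 0.2, -1.4]
opening: 0.997
```

```bash
python3 - <<'E'
from h import *
K,M=cal("wrist");pose();im=grab_frame("wrist");np.savez("w2.npz",im=im,K=K,M=M)
for t in ("exposed_end","lip","pusher"):
    for b in boxes_of("wrist",t):
        p=np.linalg.inv(M)@np.r_[b["centre"],1]; print(t,round(b["conf"],2),p[:3].round(0),proj(K,M,p[:3]).round(0))
cv2.imwrite("pics/v6.png",cv2.resize(im,(768,576),interpolation=cv2.INTER_CUBIC))
E
```

```text
t 3.2 [ 490.8 -135.   246.6] [-1.7993e+02 -2.0000e-02  8.9860e+01] F [ 0.2  0.2 -1.4] o 85.1
exposed_end 0.86 [ 491. -272.   32.] [257. 260.]
exposed_end 0.72 [663.  19.  25.] [412.  22.]
exposed_end 0.7 [ 264. -388.   87.] [ 82. 362.]
lip 0.88 [ 262. -388.   90.] [ 79. 365.]
lip 0.82 [ 493. -274.   34.] [259. 263.]
pusher 0.96 [ 494. -274.   29.] [260. 261.]
pusher 0.68 [ 260. -390.   87.] [ 80. 364.]
```

View pics/v6.png

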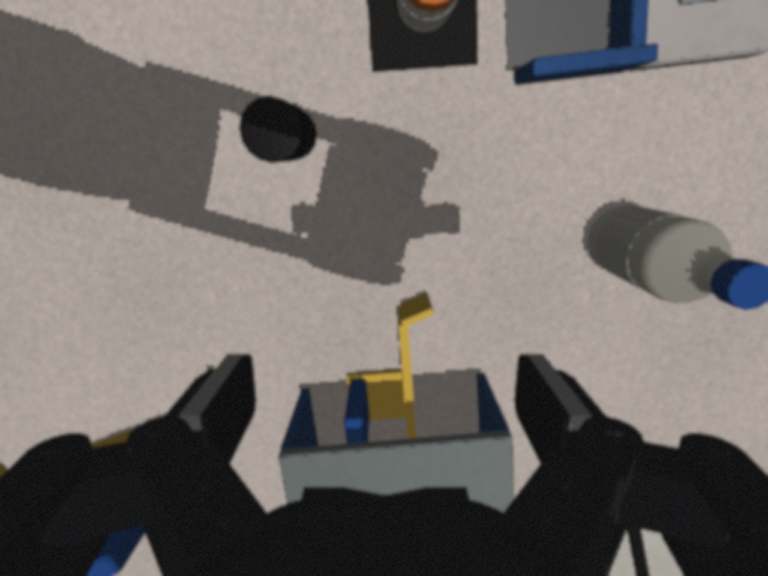

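Bay: about (660,119.5), yaw 6.1°. In this view the pusher's lip is at (420,305) and the bar runs down to (409,437) under the deck edge. The handle is at (357,410) and the bottle is well clear at (690,260). Next I fit the pusher.

```bash
cat > f3.py <<'E'
from fit import *
def lip(s):
    a=np.radians(20); P=[]
    for x,y in ((4,86),(27,94.4),(25,100.0),(-4,92),(-4,86)): P+= [(x,s*y,0),(x,s*y,45)]
    return P
PUSH=[box(-4,4,-88,88,45),lip(1),lip(-1),box(-55,0,-25,25,8)]
HAND=box(-55,-39,-22,22,75)
def pcost(v,m,K,M,ok):
    img=np.zeros((m.shape[0]*S,m.shape[1]*S),np.uint8)
    for P in PUSH: hull(img,K,M,place(P,v))
    h=np.zeros_like(img);hull(h,K,M,place(HAND,v)); 
    r=cv2.resize((img*(1-h)).astype(np.float32),m.shape[::-1],interpolation=cv2.INTER_AREA)
    return (np.abs(r-m)*ok).sum()
def pfit(v0,im,K,M,reg):
    m=cv2.inRange(cv2.cvtColor(im,cv2.COLOR_BGR2HSV),(18,110,40),(34,255,255))/255.
    ok=np.zeros(m.shape); x0,x1,y0,y1=reg; ok[y0:y1,x0:x1]=1
    v0=np.array(v0,float); sx=np.vstack([v0,v0+[8,0,0],v0+[0,8,0],v0+[0,0,.06]])
    r=minimize(pcost,v0,(m,K,M,ok),method="Nelder-Mead",options=dict(initial_simplex=sx,xatol=.05,fatol=.05,maxfev=400))
    return r.x,r.fun,(m*ok).sum()
def report(v):
    for n,p in (("exposed",(0,72)),("handle",(-47,0)),("liptip",(27,97))):
        print(n,np.array(place([(p[0],p[1],0)],v)[0][:2]).round(1))
E
python3 - <<'E'
from f3 import *
w=np.load("w2.npz")
for s in ([500,-290,.07],[495,-300,.02]):
    v,e,n=pfit(s,w["im"],w["K"],w["M"],(225,300,180,284)); print(v.round(3),round(e,1),n)
report(v)
tim=cv2.imread("pics/top0.png"); K,M=cal("top")
v2,e,n=pfit(v,tim,K,M,(325,356,175,200)); print("top",v2.round(3),round(e,1),n); report(v2)
E
```

```text
[ 5.11437e+02 -2.91732e+02  7.90000e-02] 211.6 1528.0
[ 5.11394e+02 -2.91573e+02  7.90000e-02] 211.8 1528.0
exposed [ 505.7 -219.8]
handle [ 464.5 -295.3]
liptip [ 530.7 -192.8]
top [ 5.15733e+02 -2.97467e+02  1.54000e-01] 70.3 36.0
exposed [ 504.7 -226.3]
handle [ 469.3 -304.7]
liptip [ 527.5 -197.5]
```

Call:
servo_tool --rows '[[85,[-42,7.4,40],[0,0,-4.4]],[85,[-42,4.1,40],[0,0,0]],[85,[0,0,50],[0,0,0]],[85,[0,0,40],[0,0,0]],[85,[0,0,0],[0,0,0]],[85,[0,0,0],[0,0,0]]]'

```text
clock: 4.15
eef_pos: [506.7, -217.5, 78.8]
tcp_rot: [3.14, 0.001, 1.648]
contact_force: [0.1, -0.1, -0.3]
opening: 0.994
```

```bash
python3 - <<'E'
from f3 import *
K,M=cal("wrist");pose();im=grab_frame("wrist");np.savez("w3.npz",im=im,K=K,M=M)
v,e,n=pfit([511,-292,.08],im,K,M,(150,360,120,300)); print(v.round(3),round(e,1),n); report(v)
w=cv2.resize(im,(768,576),interpolation=cv2.INTER_CUBIC)
cv2.imwrite("pics/v7.png",w)
E
```

```text
t 4.15 [ 506.7 -217.5   78.8] [1.7992e+02 4.0000e-02 9.4410e+01] F [ 0.1 -0.1 -0.3] o 84.9
[ 5.11427e+02 -2.91210e+02  7.90000e-02] 519.8 4399.0
exposed [ 505.8 -219.4]
handle [ 464.6 -294.9]
liptip [ 530.7 -192.4]
```

View pics/v7.png

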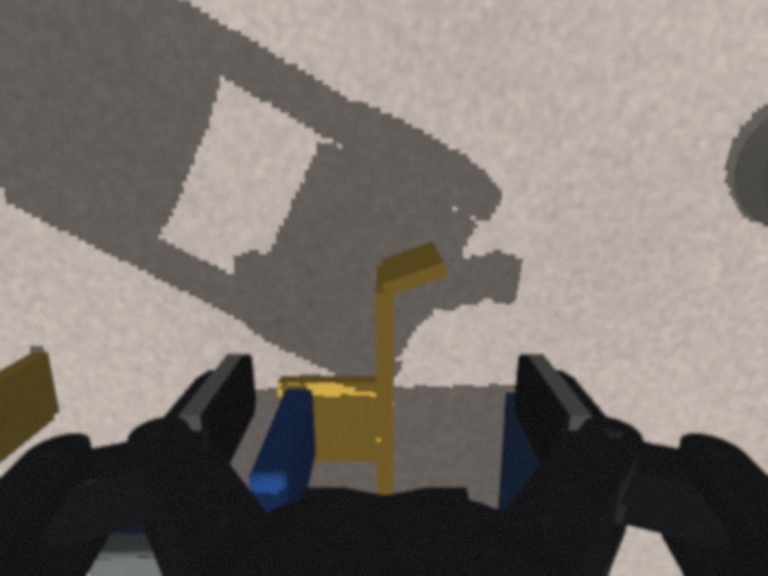

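The bar at (385,290–490) lies midway between the fingers, and the fit agrees with the earlier view to within 1 mm. I go down and grip.

Call:
servo_tool --rows '[[85,[0,0,25],[0,0,0]],[85,[0,0,25],[0,0,0]],[85,[0,0,11],[0,0,0]],[4,[0,0,0],[0,0,0]],[4,[0,0,0],[0,0,0]],[4,[0,0,0],[0,0,0]],[4,[0,0,0],[0,0,0]]]' --force 50

```text
clock: 5.08
eef_pos: [505.9, -218.0, 16.8]
tcp_rot: [3.141, 0.0, 1.647]
contact_force: [0.3, 0.0, 0.0]
opening: 0.14
```

Call:
servo_tool --rows '[[4,[0,0,0],[0,0,0]],[4,[0,0,0],[0,0,0]],[4,[8,0,0],[0,0,0]],[4,[20,0,0],[0,0,0]],[4,[25,0,0],[0,0,0]],[4,[25,0,0],[0,0,0]],[4,[25,0,0],[0,0,0]],[4,[25,0,0],[0,0,0]]]'

```text
clock: 6.08
eef_pos: [496.5, -89.6, 16.8]
tcp_rot: [3.14, 0.001, 1.647]
contact_force: [0.4, -4.8, 5.5]
opening: 0.082
```

Call:
servo_tool --rows '[[4,[25,0,0],[0,0,0]],[4,[17,0,0],[0,0,0]],[4,[5,0,0],[0,0,0]],[4,[0,0,0],[0,0,0]],[4,[0,0,0],[0,0,0]]]'

```text
clock: 6.7
eef_pos: [492.9, -42.3, 16.8]
tcp_rot: [3.14, -0.001, 1.647]
contact_force: [0.8, 3.8, 8.5]
opening: 0.08
```

```bash
python3 - <<'E'
from f3 import *
pose();K,M=cal("top");im=grab_frame("top");cv2.imwrite("pics/top1.png",im)
v,e,n=pfit([497,-117,.08],im,K,M,(240,345,150,250)); print(v.round(3),round(e,1),n); report(v)
E
```

```text
t 6.7 [492.9 -42.3  16.8] [ 1.7993e+02 -3.0000e-02  9.4350e+01] F [0.8 3.8 8.5] o 6.9
[ 4.79193e+02 -1.16642e+02  2.56000e-01] 407.8 16.0
exposed [461. -47.]
handle [ 433.7 -128.5]
liptip [480.8 -16. ]
```

Call:
servo_tool --rows '[[30,[0,0,0],[0,0,0]],[30,[0,0,0],[0,0,0]],[30,[0,0,0],[0,0,0]],[30,[0,0,-40],[0,0,0]],[30,[0,0,-55],[0,0,0]],[36,[-38,-24,-40],[0,0,0]],[36,[-37.5,-24,0],[0,0,0]],[36,[0,0,0],[0,0,0]]]'

```text
clock: 7.75
eef_pos: [449.0, -124.0, 151.7]
tcp_rot: [3.141, 0.001, 1.644]
contact_force: [0.8, 0.5, -0.1]
opening: 0.421
```

Call:
servo_tool --rows '[[36,[0,0,0],[0,0,0]],[36,[0,0,0],[0,0,0]]]'

```text
clock: 8.0
eef_pos: [450.5, -121.6, 151.0]
tcp_rot: [-3.141, -0.0, 1.647]
contact_force: [-0.1, -0.4, 0.8]
opening: 0.421
```

```bash
python3 - <<'E'
from f3 import *
K,M=cal("wrist");pose();im=grab_frame("wrist");np.savez("w4.npz",im=im,K=K,M=M)
v,e,n=pfit([497.7,-117,.08],im,K,M,(120,400,60,300)); print(v.round(3),round(e,1),n); report(v)
w=cv2.resize(im,(768,576),interpolation=cv2.INTER_CUBIC)
cv2.imwrite("pics/v8.png",w)
E
```

```text
t 8.0 [ 450.5 -121.6  151. ] [-1.7997e+02 -2.0000e-02  9.4390e+01] F [-0.1 -0.4  0.8] o 36.0
[ 4.97866e+02 -1.14904e+02  8.00000e-02] 1587.6 4453.0
exposed [492.1 -43.1]
handle [ 451.  -118.7]
liptip [517.  -16.1]
```

View pics/v8.png

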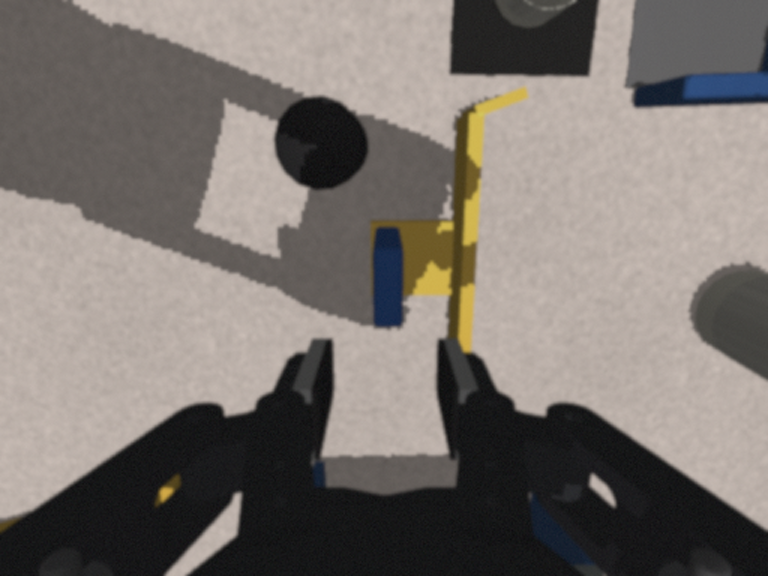

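The pusher stands upright on the bench clear of the shelf, with its handle at (388,275) px and nothing holding it. The black jar at (320,140) blocks a straight drag, so I'll grip the handle, lift over it and set down behind the row.

Call:
servo_tool --rows '[[36,[1.5,0,35],[0,0,0]],[36,[0,0,40],[0,0,0]],[36,[0,0,25],[0,0,0]],[36,[0,0,15],[0,0,0]],[10,[0,0,0],[0,0,0]],[10,[0,0,0],[0,0,0]],[10,[0,0,0],[0,0,0]],[10,[0,0,0],[0,0,0]]]' --force 80

```text
clock: 9.05
eef_pos: [450.4, -120.9, 36.8]
tcp_rot: [3.141, 0.0, 1.647]
contact_force: [0.6, 0.4, -3.6]
opening: 0.179
```

Call:
servo_tool --rows '[[10,[0,0,0],[0,0,0]],[10,[0,0,-10],[0,0,0]],[10,[0,0,-30],[0,0,0]],[10,[0,0,-40],[0,0,0]],[10,[0,0,-20],[0,0,0]],[10,[0,0,0],[0,0,0]],[10,[0,0,0],[0,0,0]]]'

```text
clock: 9.93
eef_pos: [449.5, -120.6, 135.8]
tcp_rot: [-3.141, -0.0, 1.647]
contact_force: [-1.2, 0.8, -3.2]
opening: 0.176
```

```bash
python3 - <<'E'
from f3 import *
K,M=cal("wrist");pose();im=grab_frame("wrist");np.savez("w5.npz",im=im,K=K,M=M)
z=sense()["eef_pos"][2]-36
Mz=M.copy(); Mz[:3,3]+=M[:3,2]*z   # pusher raised by z
v,e,n=pfit([497.7,-117,.08],im,K,Mz,(120,420,0,225)); print(v.round(3),round(e,1),n); report(v)
rows([393,103.4,136],96.1,6,10)
E
```

```text
t 9.93 [ 449.5 -120.6  135.8] [-1.7996e+02 -1.0000e-02  9.4350e+01] F [-1.2  0.8 -3.2] o 15.0
[ 4.96516e+02 -1.15687e+02  8.40000e-02] 995.6 10372.0
exposed [490.5 -43.9]
handle [ 449.7 -119.6]
liptip [515.3 -16.8]
[[10,[37.9,-6.5,-0.1],[-0.0,-0.0,-0.3]],[10,[38.0,-6.3,-0.1],[-0.0,-0.0,-0.3]],[10,[38.0,-6.1,-0.1],[-0.0,-0.0,-0.3]],[10,[38.0,-5.9,-0.1],[-0.0,-0.0,-0.3]],[10,[38.1,-5.8,-0.1],[-0.0,-0.0,-0.3]],[10,[38.1,-5.6,-0.1],[-0.0,-0.0,-0.3]]]
```

Call:
servo_tool --rows '[[10,[25,-4,0],[0,0,-0.3]],[10,[40,-6.5,0],[0,0,-0.3]],[10,[45,-7,0],[0,0,-0.3]],[10,[45,-7,0],[0,0,-0.3]],[10,[45,-7,0],[0,0,-0.2]],[10,[26.5,-5,0],[0,0,0]],[10,[0,0,0],[0,0,0]],[10,[0,0,0],[0,0,0]]]'

```text
clock: 10.98
eef_pos: [393.2, 101.3, 135.7]
tcp_rot: [-3.14, 0.0, 1.672]
contact_force: [-1.0, 0.6, -2.6]
opening: 0.175
```

```bash
python3 - <<'E'
from f3 import *
K,M=cal("wrist");pose();im=grab_frame("wrist");np.savez("w6.npz",im=im,K=K,M=M)
m=cv2.inRange(cv2.cvtColor(im,cv2.COLOR_BGR2HSV),(3,130,60),(17,255,255))/255.
ys,xs=np.nonzero(m);print("orange ext",xs.min(),xs.max(),ys.min(),ys.max())
v=sense()["eef_pos"]
cv2.imwrite("pics/v9.png",cv2.resize(im,(640,480),interpolation=cv2.INTER_CUBIC))
E
```

```text
t 10.97 [393.2 101.3 135.7] [-1.7993e+02  2.0000e-02  9.5790e+01] F [-1.   0.6 -2.6] o 15.0
orange ext 375 468 68 301
```

View pics/v9.png

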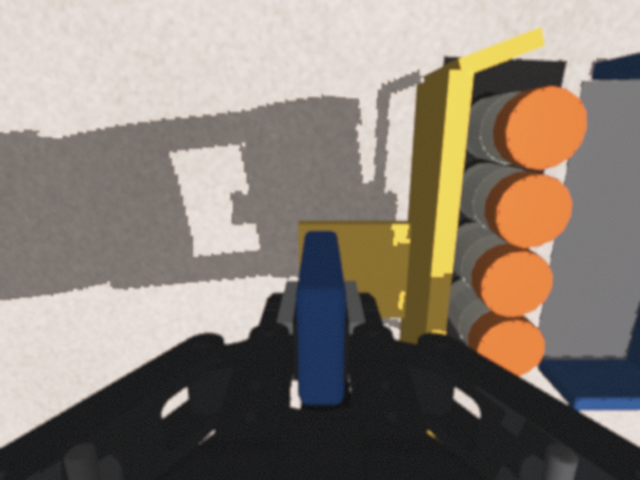

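The pusher is level in hand behind the row. The lids are at (547,127), (533,210), (513,283) and (507,345), with the bay to their right. I'll refine the jars, the bay and the pusher's pose in the hand from this still view.

```bash
python3 - <<'E'
from f3 import *
w=np.load("w6.npz");im,K,M=w["im"],w["K"],w["M"]
hsv=cv2.cvtColor(im,cv2.COLOR_BGR2HSV)
m=cv2.inRange(hsv,(3,130,60),(17,255,255))/255.
ok=np.zeros(m.shape);ok[50:310,350:490]=1
for zl in (57,62):
    j,e=fit([520,48,514,92,512,138,507.5,183.5],lambda v:jarparts(v,zl),[(m,K,M,ok)],[4]*8);print(j.round(1),round(e),m.sum())
b=cv2.inRange(hsv,(100,110,30),(125,255,255))
z=99.; Mz=M.copy(); Mz[:3,3]+=M[:3,2]*z
v,e,n=pfit([440,108,.1],im,K,Mz,(325,450,0,255)); print("pusher",v.round(3),round(e,1),n); report(v)
P=j.reshape(-1,2); c,s=np.cos(v[2]),np.sin(v[2]); print("jars in pusher",((P-v[:2])@np.array([[c,-s],[s,c]])).round(1).tolist())
c,s=np.cos(.107),np.sin(.107); print("jars in bay",((P-[660,119.5])@np.array([[c,-s],[s,c]])).round(1).tolist())
E
```

```text
[521.5  49.6 513.3  91.7 512.  137.4 506.7 183.1] 879 12119.0
[519.8  50.5 512.2  93.4 510.8 138.  505.5 183.2] 692 12119.0
pusher [4.40224e+02 1.08153e+02 9.80000e-02] 571.9 9051.0
exposed [433.2 179.8]
handle [393.4 103.6]
liptip [457.6 207.3]
jars in pusher [[73.5, -65.1], [70.1, -21.7], [73.2, 22.8], [72.3, 68.3]]
jars in bay [[-146.8, -53.6], [-149.8, -10.2], [-146.4, 34.3], [-146.8, 79.8]]
```

Call:
servo_tool --rows '[[10,[0,0,30],[0,0,0]],[10,[0,0,35],[0,0,0]],[10,[0,0,20],[0,0,0]],[10,[0,0,10],[0,0,0]],[10,[0,0,3.5],[0,0,0]],[10,[0,0,0],[0,0,0]],[10,[0,0,0],[0,0,0]]]'

```text
clock: 11.9
eef_pos: [394.2, 101.7, 38.4]
tcp_rot: [3.14, -0.0, 1.671]
contact_force: [0.5, 0.5, -3.3]
opening: 0.176
```

Call:
servo_tool --rows '[[10,[0,5,0],[0,0,0]],[10,[0,8,0],[0,0,0]],[10,[0,8,0],[0,0,0]],[10,[0,6,0],[0,0,-0.2]],[10,[0,5,0],[0,0,-0.2]],[10,[0,5,0],[0,0,0]],[10,[0,5,0],[0,0,0]],[10,[0,4,0],[0,0,0]]]'

```text
clock: 12.9
eef_pos: [439.6, 106.3, 37.8]
tcp_rot: [-3.142, 0.0, 1.678]
contact_force: [-2.1, 0.0, -1.7]
opening: 0.18
```

Call:
servo_tool --rows '[[10,[-0.4,5,0],[0,0,0]],[10,[-0.4,5,0],[0,0,0]],[10,[-0.4,5,0],[0,0,0]],[10,[-0.4,5,0],[0,0,0]],[10,[-0.4,5,0],[0,0,0]],[10,[-0.4,5,0],[0,0,0]],[10,[-0.4,5,0],[0,0,0]],[10,[-0.4,5,0],[0,0,0]]]'

```text
clock: 13.9
eef_pos: [479.8, 107.4, 37.8]
tcp_rot: [-3.142, 0.0, 1.678]
contact_force: [-2.5, -0.1, -3.4]
opening: 0.181
```

```bash
cat > f4.py <<'E'
from f3 import *
import sys
K,M=cal("wrist");pose();im=grab_frame("wrist");np.savez(sys.argv[1],im=im,K=K,M=M)
s=sense(); y=s["tcp_rot"][2]-np.pi/2-.003; p=s["eef_pos"]
v=np.array([p[0]+.2+47*np.cos(y),p[1]+2+47*np.sin(y),y])
print("pusher pred",v.round(3))
v,e,n=pfit(v,im,K,M,(280,450,0,285)); print("pusher",v.round(3),round(e),n)
c,s=np.cos(.107),np.sin(.107); R=np.array([[c,-s],[s,c]])
print("pusher in bay",((v[:2]-[660,119.5])@R).round(1),round(v[2]-.107,3))
m=cv2.inRange(cv2.cvtColor(im,cv2.COLOR_BGR2HSV),(3,130,60),(17,255,255))/255.
ok=np.zeros(m.shape);ok[:320,300:511]=1
c2,s2=np.cos(v[2]),np.sin(v[2]); R2=np.array([[c2,-s2],[s2,c2]])
j0=np.array([[26,-64],[26,-20],[26,24],[26,68]])@R2.T+v[:2]
j,e=fit(j0.ravel(),lambda q:jarparts(q,60),[(m,K,M,ok)],[4]*8);print("jar resid",round(e),m.sum())
P=j.reshape(-1,2);print("in pusher",((P-v[:2])@R2).round(1).tolist());print("in bay",((P-[660,119.5])@R).round(1).tolist())
cv2.imwrite("pics/"+sys.argv[1][:2]+".png",cv2.resize(im,(640,480),interpolation=cv2.INTER_CUBIC))
E
python3 f4.py w7.npz
```

```text
t 13.9 [479.8 107.4  37.8] [-180.      0.     96.15] F [-2.5 -0.1 -3.4] o 15.5
pusher pred [5.27608e+02 1.14449e+02 1.04000e-01]
pusher [5.26747e+02 1.14853e+02 1.06000e-01] 1556 13088.0
pusher in bay [-133.     9.6] -0.001
jar resid 2580 26746.0
in pusher [[32.3, -58.7], [24.5, -23.5], [24.0, 22.5], [24.0, 68.1]]
in bay [[-100.8, -49.1], [-108.5, -13.9], [-109.0, 32.1], [-108.9, 77.7]]
```

View pics/w7.png

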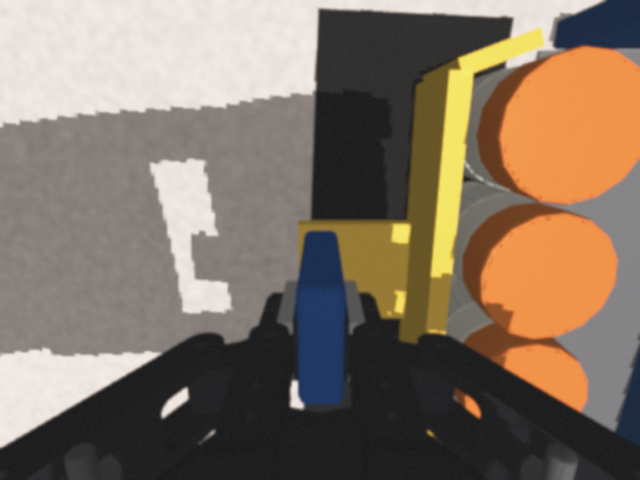

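Jars 2 to 4 sit against the bar as a closed row; jar 1 is hidden under the gripper. The pusher is 9.6 mm off the bay's centre line, so I'll take out most of that before its lips reach the mouth.

Call:
servo_tool --rows '[[10,[-0.8,3.5,0],[0,0,0]],[10,[-0.9,3.5,0],[0,0,0]],[10,[-0.9,3.5,0],[0,0,0]],[10,[-0.9,3.5,0],[0,0,0]],[10,[-0.9,3.5,0],[0,0,0]],[10,[-0.9,3.5,0],[0,0,0]],[10,[-0.8,3.5,0],[0,0,0]],[10,[0,3,0],[0,0,0]]]'

```text
clock: 14.95
eef_pos: [507.7, 104.3, 37.8]
tcp_rot: [3.142, 0.0, 1.678]
contact_force: [-3.1, -0.2, -1.8]
opening: 0.176
```

```bash
python3 - <<'E'
from f3 import *
pose()
K,M=cal("scene");im=grab_frame("scene");cv2.imwrite("pics/scene2.png",im)
c=im[170:320,190:400];
K2,M2=cal("wrist");w=grab_frame("wrist");np.savez("w8.npz",im=w,K=K2,M=M2)
A=cv2.resize(c,(790,564),interpolation=cv2.INTER_CUBIC);cv2.imwrite("pics/v11.png",A)
m=cv2.inRange(cv2.cvtColor(im,cv2.COLOR_BGR2HSV),(3,140,60),(18,255,255));m[:,:200]=0;m[:,330:]=0
n,l,st,ce=cv2.connectedComponentsWithStats(m)
for i in range(1,n):
    if st[i,4]>20: print(ce[i].round(1),st[i],back(K,M,ce[i],68).round(1))
E
```

```text
t 14.95 [507.7 104.3  37.8] [180.     0.    96.14] F [-3.1 -0.2 -1.8] o 15.0
[324.5  49.2] [321  44   9  16  53] [-736.1 -733.2]
[318.8  86.8] [308  82  22  11 123] [-272.5 -373. ]
[245.5 227.2] [217 208  57  40 890] [579.1 127.9]
[321.  322.6] [311 310  19  26 415] [644.4 429.7]
```

View pics/v11.png

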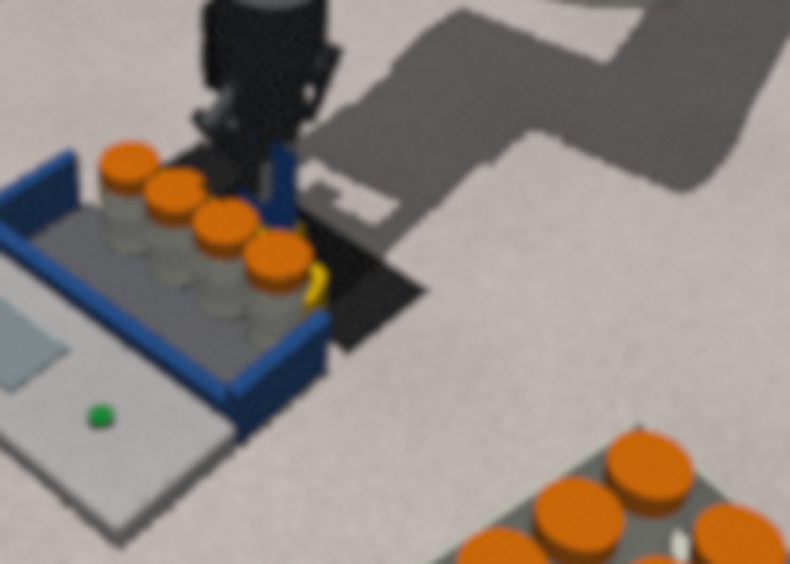

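All four jars stand upright and abreast at (130–280,165–260), entering the bay clear of both walls. I continue.

Call:
servo_tool --rows '[[10,[-0.3,3.5,0],[0,0,0]],[10,[-0.3,3.5,0],[0,0,0]],[10,[-0.3,3.5,0],[0,0,0]],[10,[-0.3,3.5,0],[0,0,0]],[10,[-0.3,3.5,0],[0,0,0]],[10,[-0.3,3.5,0],[0,0,0]],[10,[-0.2,3.5,0],[0,0,0]],[10,[0,3.5,0],[0,0,0]]]'

```text
clock: 16.05
eef_pos: [535.7, 105.3, 37.8]
tcp_rot: [-3.142, 0.0, 1.678]
contact_force: [-1.9, 0.3, -3.6]
opening: 0.175
```

Call:
servo_tool --rows '[[10,[0,3,0],[0,0,0]],[10,[0,3,0],[0,0,0]],[10,[0,3,0],[0,0,0]],[10,[0,3,0],[0,0,0]],[10,[0,2,0],[0,0,0]],[10,[0,2,0],[0,0,0]],[10,[0,2,0],[0,0,0]]]'

```text
clock: 16.92
eef_pos: [553.5, 107.3, 37.8]
tcp_rot: [-3.142, 0.0, 1.678]
contact_force: [-2.9, 0.6, -3.4]
opening: 0.176
```

Call:
servo_tool --rows '[[10,[0,2,0],[0,0,0]],[10,[0,2,0],[0,0,0]],[10,[0,2,0],[0,0,0]],[10,[0,1,0],[0,0,0]],[10,[0,1,0],[0,0,0]]]'

```text
clock: 17.55
eef_pos: [561.3, 108.1, 37.8]
tcp_rot: [-3.141, -0.0, 1.678]
contact_force: [-2.4, -1.4, -1.5]
opening: 0.18
```

Call:
servo_tool --rows '[[10,[0,1,0],[0,0,0]],[10,[0,1,0],[0,0,0]]]'

```text
clock: 17.8
eef_pos: [562.9, 108.3, 37.7]
tcp_rot: [-3.141, 0.0, 1.678]
contact_force: [-6.9, -1.5, 1.5]
opening: 0.176
```

Call:
servo_tool --rows '[[10,[0,1,0],[0,0,0]],[10,[0,0,0],[0,0,0]]]'

```text
clock: 18.05
eef_pos: [562.9, 108.2, 37.5]
tcp_rot: [-3.139, 0.0, 1.678]
contact_force: [-7.9, 0.4, 0.7]
opening: 0.173
```

Call:
servo_tool --rows '[[10,[0,1,0],[0,0,0]],[10,[0,1,0],[0,0,0]],[10,[0,0,0],[0,0,0]]]'

```text
clock: 18.42
eef_pos: [562.9, 108.2, 37.1]
tcp_rot: [-3.135, 0.0, 1.678]
contact_force: [-13.7, -1.1, 3.5]
opening: 0.177
```

```bash
cat > f5.py <<'E'
from fit import *
import sys
pose();V=[];B=[660,119.5,.107]
im=grab_frame("scene");cv2.imwrite(sys.argv[1],im);K,M=cal("scene")
hsv=cv2.cvtColor(im,cv2.COLOR_BGR2HSV)
m=cv2.inRange(hsv,(3,140,60),(18,255,255))/255.;ok=np.zeros(m.shape);ok[195:290,195:305]=1
bm=cv2.inRange(hsv,(100,110,25),(128,255,255))/255.;okb=np.zeros(m.shape);okb[205:290,180:285]=1
c,s=np.cos(.107),np.sin(.107); R=np.array([[c,-s],[s,c]])
j0=np.array([[-23,-62],[-23,-18],[-23,26],[-23,70]])@R.T+B[:2]
best=None
for zl in (54,58,62):
    j,e=fit(j0.ravel(),lambda q:jarparts(q,zl),[(m,K,M,ok)],[4]*8)
    if best is None or e<best[1]: best=(j,e,zl)
j,e,zl=best;print("resid",round(e),(m*ok).sum(),"zl",zl);P=j.reshape(-1,2)
print("jars in bay",((P-B[:2])@R).round(1).tolist(),"spacing",np.linalg.norm(np.diff(P,axis=0),axis=1).round(1))
E
python3 f5.py pics/scene3.png
```

```text
t 18.43 [562.9 108.2  37.1] [-1.7962e+02  2.0000e-02  9.6150e+01] F [-13.7  -1.1   3.5] o 15.1
resid 71 931.0 zl 62
jars in bay [[-23.6, -62.6], [-23.1, -16.2], [-24.5, 28.8], [-24.8, 73.8]] spacing [46.4 45.  45. ]
```

```bash
python3 - <<'E'
from fit import *
s=sense();print(s["wrist_torque"].round(2),s["contact_force"].round(1))
K,M=cal("scene")
def go(f,reg,j0,zl=62):
    im=cv2.imread(f);m=cv2.inRange(cv2.cvtColor(im,cv2.COLOR_BGR2HSV),(3,140,60),(18,255,255))/255.
    ok=np.zeros(m.shape);ok[reg[0]:reg[1],reg[2]:reg[3]]=1
    j,e=fit(j0,lambda q:jarparts(q,zl),[(m,K,M,ok)],[4]*8);P=j.reshape(-1,2)
    print(f,round(e),(m*ok).sum(),P.round(1).tolist(),np.linalg.norm(np.diff(P,axis=0),axis=1).round(1))
go("pics/scene0.png",(190,255,225,300),[520,49,513,92,512,138,507,183])
go("pics/scene2.png",(195,290,195,305),[590,56,585,100,580,145,576,189])
# gaps: saturation profile along the line of jar bodies (z=50) is hard; save crop
im=cv2.imread("pics/scene3.png");cv2.imwrite("pics/v12.png",cv2.resize(im[190:300,185:325],(790,620))[:600])
E
```

```text
[-0.08  1.93  0.03] [-12.4  -1.1   4.2]
pics/scene0.png 66 724.0 [[522.4, 51.7], [516.3, 94.2], [515.2, 139.1], [509.9, 183.6]] [43.  44.9 44.9]
pics/scene2.png 85 890.0 [[587.1, 53.3], [581.8, 97.4], [577.1, 140.8], [570.5, 185.8]] [44.4 43.6 45.5]
```

The resultant force passes through the centre (moment about z ≈ 0), so the row bears evenly on the stop. The fit hints at a gap of about 2 mm between jars 1 and 2. I'll ease off, close the row with the +y lip, and press gently again.

Call:
servo_tool --rows '[[10,[0,-2,0],[0,0,0]],[10,[0,-2,0],[0,0,0]],[10,[-1,0,0],[0,0,0]],[10,[-1.5,0,0],[0,0,0]],[10,[-1.5,0,0],[0,0,0]],[10,[-1,0,0],[0,0,0]],[10,[0,0,0],[0,0,0]]]'

```text
clock: 19.35
eef_pos: [563.2, 103.2, 37.9]
tcp_rot: [3.141, -0.0, 1.678]
contact_force: [-1.6, 2.1, -2.5]
opening: 0.178
```

Call:
servo_tool --rows '[[10,[0,1.5,0],[0,0,0]],[10,[0,1,0],[0,0,0]],[10,[0,1,0],[0,0,0]],[10,[0,0,0],[0,0,0]]]'

```text
clock: 19.85
eef_pos: [563.4, 103.4, 37.3]
tcp_rot: [-3.136, -0.0, 1.678]
contact_force: [-10.6, 2.7, 2.9]
opening: 0.177
```

```bash
python3 f5.py pics/scene4.png; python3 -c "
from h import *
print(sense()['wrist_torque'].round(2))"
```

```text
t 19.85 [563.4 103.4  37.3] [-179.67   -0.     96.13] F [-10.6   2.7   2.9] o 15.1
resid 68 919.0 zl 62
jars in bay [[-22.4, -63.6], [-22.8, -17.2], [-25.0, 25.0], [-24.0, 69.5]] spacing [46.4 42.3 44.5]
[0.44 1.63 0.11]
```

The row is closed (centres span 133 mm, 132 is touching) and stands against the stop. Now I ease off and draw the pusher straight back.

Call:
servo_tool --rows '[[10,[0,-2,0],[0,0,0]],[10,[0,-1.5,0],[0,0,0]],[10,[2,0,0],[0,0,0]],[10,[0,-3,0],[0,0,0]],[10,[0,-5,0],[0,0,0]],[10,[0,-8,0],[0,0,0]],[10,[0,-12,0],[0,0,0]],[10,[0,-15,0],[0,0,0]]]'

```text
clock: 20.9
eef_pos: [518.8, 100.5, 37.8]
tcp_rot: [-3.141, -0.0, 1.678]
contact_force: [-0.4, -0.5, -4.0]
opening: 0.177
```

Call:
servo_tool --rows '[[10,[0,-18,0],[0,0,0]],[10,[0,-20,0],[0,0,0]],[10,[0,-20,0],[0,0,0]],[10,[0,-12,0],[0,0,0]],[10,[0,-4,0],[0,0,0]],[10,[0,0,0],[0,0,0]],[10,[0,0,0.7],[0,0,0]],[10,[0,0,0.4],[0,0,0]]]'

```text
clock: 21.9
eef_pos: [446.8, 92.8, 36.6]
tcp_rot: [3.141, -0.0, 1.678]
contact_force: [0.1, 0.1, -2.4]
opening: 0.181
```

```bash
python3 f5.py pics/scene5.png
```

```text
t 21.9 [446.8  92.8  36.6] [179.98  -0.    96.15] F [ 0.1  0.1 -2.4] o 15.4
resid 64 880.0 zl 62
jars in bay [[-23.9, -62.5], [-22.7, -16.7], [-22.8, 27.0], [-23.2, 69.6]] spacing [45.9 43.7 42.6]
```

Call:
servo_tool --rows '[[10,[0,0,0.5],[0,0,0]],[10,[0,0,0],[0,0,0]],[10,[0,0,0],[0,0,0]]]'

```text
clock: 22.32
eef_pos: [446.4, 92.7, 36.2]
tcp_rot: [3.142, 0.0, 1.678]
contact_force: [-0.1, -0.0, -3.0]
opening: 0.176
```

Call:
servo_tool --rows '[[24,[0,0,0],[0,0,0]],[34,[0,0,0],[0,0,0]],[34,[0,0,0],[0,0,0]],[34,[0,0,-10],[0,0,0]],[34,[0,0,-40],[0,0,0]],[34,[0,0,-50],[0,0,0]],[34,[-20,-40,-40],[0,0,0]],[34,[-20,-40,-40],[0,0,0]]]'

```text
clock: 23.32
eef_pos: [370.2, 43.9, 218.0]
tcp_rot: [3.141, 0.0, 1.679]
contact_force: [-0.6, -0.2, 1.7]
opening: 0.4
```

Call:
servo_tool --rows '[[34,[0,0,-50],[0,0,0]],[34,[0,0,-30],[0,0,0]],[34,[0,0,0],[0,0,0]],[34,[0,0,0],[0,0,0]],[34,[0,0,0],[0,0,0]]]'

```text
clock: 23.95
eef_pos: [370.4, 44.3, 295.2]
tcp_rot: [-3.14, 0.0, 1.678]
contact_force: [-0.9, -0.6, -0.7]
opening: 0.398
```

```bash
python3 f5.py pics/scene6.png; python3 - <<'E'
from f3 import *
K,M=cal("wrist");im=grab_frame("wrist");v,e,n=pfit([494,98,.105],im,K,M,(150,511,0,260));print(v.round(3),round(e),n)
a=cv2.imread("pics/scene6.png")[130:320,120:400]
b=im
H=np.zeros((600,800,3),np.uint8);H[:300,:442]=cv2.resize(a,(442,300),interpolation=cv2.INTER_CUBIC);H[300:,:400]=cv2.resize(b,(400,300))
t=grab_frame("top");H[300:,400:]=cv2.resize(t[90:330,110:430],(400,300));cv2.imwrite("pics/v13.png",H)
E
```

```text
t 23.95 [370.4  44.3 295.2] [-179.88    0.     96.16] F [-0.9 -0.6 -0.7] o 34.0
resid 65 879.0 zl 62
jars in bay [[-23.9, -62.5], [-22.7, -16.7], [-22.8, 27.0], [-23.2, 69.6]] spacing [45.9 43.7 42.6]
[4.93616e+02 9.95270e+01 1.12000e-01] 438 3294.0
```

View pics/v13.png

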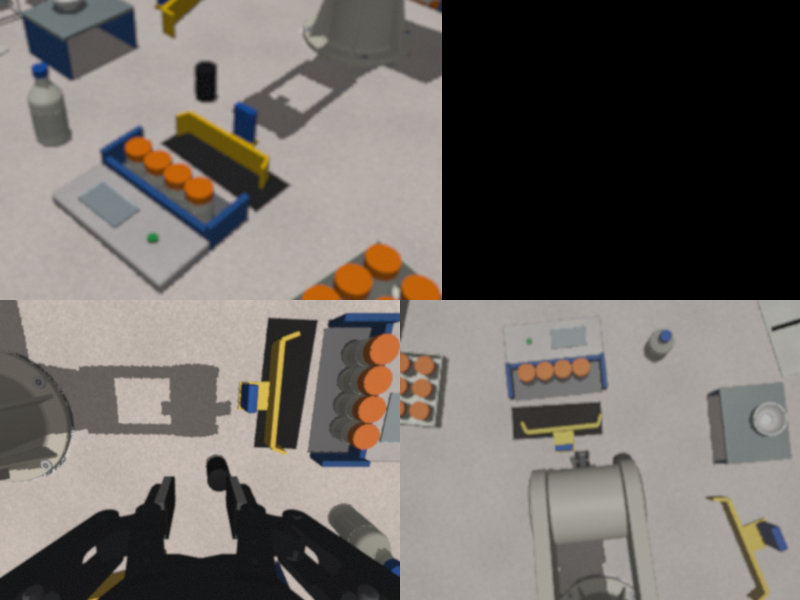

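The jars stand in one closed row against the stop. The pusher stands upright outside the bay, the bystanders look unmoved, and the gripper is clear of everything. I'm handing in.

```bash
python3 -c "
from rig import *
print(sign_off())"
```

```text
the job is handed in; nothing more can be done
None
```

The job is done and handed in, at about 24 s of the 61 s allowed. I drew the pusher out by its exposed end, left it standing clear of the shelf, then took it by the blue handle. I lifted it over the black look-alike jar and pushed the four jars into the bay until the force rose to about 14 N with no further travel. After easing off, I closed the row with the +y lip, pressed again to about 11 N, drew the pusher back out and released it.

**Last checks:**
- **Jars:** all four are upright, with centres fitted at 22.7 to 23.9 mm before the stop against 22 mm expected. That is within the measuring error of about 2 mm.
- **Row:** the jar spacings came out at 45.9, 43.7 and 42.6 mm, where touching is 44 mm. The row is closed to within measuring error, but a gap of up to 2 mm between jars 1 and 2 cannot be ruled out.
- **Stop:** at the first press the turning moment on the wrist was near zero (0.03 N m), so the row bore evenly on the stop. It was 0.11 N m at the second press.
- **Pusher:** the last pictures show it standing upright outside the bay. The wrist still read about 3 N of its weight just before release, so it may have dropped a fraction of a millimetre.
- **Bystanders:** the bottle and the dish look unmoved in the last picture. The tub shows only in part and looks the same. I did not measure any of them again.

**Disagreement along the way:** the first wrist measurement was about 12 mm off because the arm was still settling. I repeated it before using it.

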